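# Move the carving tools to the new rack in reverse order

## Robot

A 7-joint arm with a two-finger parallel gripper is mounted at the origin on a cart in front of the work surface, level with it; the furniture and walls round the work are solid. World frame = base frame: x ahead of the robot, y to its left, z up, the work surface at z = 0. Lengths are in m, angles in rad, forces in N, time in s.
With the tool pointing down it reaches from about 0.4 to 0.85 m from the base axis. Payload 10.4 kg.
Tool frame: the origin (TCP) lies between the finger pads; the fingertips stand ahead of it and the grasp point (between the pads) lies 5 mm behind it (manip.tip_extent is the z of the fingertips in the tool frame, in m); z points along the fingers, y is the line along which they close (so a half turn about z gives the same grasp; the last joint's range is limited). The gripper opens to 85 mm and grips with 20 to 120 N. Pads are 22 mm wide; open, the fingers measure 114 mm over their backs; the gripper's body (76 mm by 85 mm) begins 54 mm behind the grasp point. The pads swing forward as they close: fully open they stand 13 mm farther back than shut.
Start: joints at [-1.318, 0.332, -0.065, 1.46, 0.022, 1.35, -0.088], TCP at [0.17, 0.601, 0.245] pointing down, gripper open.
Joint ranges: [-2.6, 2.6], [-0.5, 2.12], [-1.47, 1.34], [0.16, 2.42], [-1.27, 4.41], [0.06, 2.06], [-2.6, 2.6]. Speed limits (rad/s): [2.22, 2.22, 2.79, 2.79, 3.14, 3.14, 3.14].

## Interface

Orientations are given as a unit quaternion [x, y, z, w].
In Python, from workcell import status, viewer, manip gives the robot as it stands.
- The arm moves only by the tool play_rows, never from a script. Its argument "plan" is one flat list of numbers, 7 for each row, row after row: the turn, a rotation vector about the tool's x, y, z in degrees, then the shift along the tool's x, y, z in m, then the opening, from 0 (shut) to 1 (fully open). In form: [ax, ay, az, dx, dy, dz, grip, ax, ay, az, dx, dy, dz, grip, ...]. A call has 1 to 20 rows; each row is the pose to reach, as a shift and turn from the pose commanded when the call began, along the tool's axes at that moment; what a row does not reach only later rows make up. A row lasts 1/8 s, in which the tool goes at most 62.5 mm and 10.7 degrees, less where a joint would pass 70% of its speed; a pose out of reach is approached as far as the arm can. A call with a gripper value outside its range is refused whole. The fingers move at their own pace and stop on an object; "squeeze" is the grip in N (left out, the last holds). Time passes only in rows, so rows that repeat a pose let the fingers close. It gives the time, the measured TCP pose, the force, the opening and the grip force at its end, in the units of the state.
- status.get_obs(): the state, without advancing time (a new reading comes with each control period).
- viewer.camera(name): name is "side" or "top" or "wrist"; returns the picture (420x560x3 uint8, red, green, blue); there is no depth.
- viewer.camera_model(name): a dict with "fx", "fy", "cx", "cy" (pixels), "D" ([k1, k2, p1, p2, k3] as OpenCV has them; the pictures are not rectified), "R" (3x3) and "t" (3): a world point X has camera coordinates R X + t. Camera axes: x right, y down, z forward; pixel columns grow to the right and rows downward; lengths in m; the calibration is good to about 2 mm. A picture is of the moment at which its call begins: read the wrist's pose just before it. camera_model takes no time and is no camera call; for the wrist camera it gives the pose at the moment of the call.
- manip.hand_in(): hands the job in; it is judged then, once.
The state is a dict: "clock": time; "joint_pos": joint angles; "joint_velocities": joint speeds; "tau": joint torques, N m; "position": TCP position; "ee_rot": TCP orientation; "ft_force": force on the tool from outside, world axes, zero at the start; "torque": the same for the moment, N m; "grip_width": opening from 0.0 (shut) to 1.0 (fully open); "grasp_force": force on a finger pad.
Only numpy, scipy, OpenCV 4.12 (cv2) and the standard library are available. Lean on these libraries where they do the work, as an engineer would, in place of code of your own. Each camera call takes 0.05 s, during which the arm holds its last target. There are 200 camera calls.

## Task

Move the four carving tools from the light wooden rack to the empty dark one, in reverse order: the tool that lies leftmost on the old rack goes into the rightmost place of the new one, the next beside it, and so on. Lay each tool down gently, without dropping it, as it lay before: handle on the cork pad between the dowels and towards you, working end pointing away from you, straight along the rack.

Things in the scene. Friction and masses are not known exactly. Their poses are not given: they have to be found in the camera images.
- wide_gouge: Loose gouge, tan wooden handle, broad (20 mm) curved blade, 240 x 27 x 25 mm. Origin: centre of its bounding box's underside; x from handle to working end, z up. Handle x = -0.11 (or less) to 0, round, 27 mm wide, 25 mm high; grasp it across y at x = -0.05. Starts on a pad of the old rack, handle towards the robot, along the rack, origin 50 mm ahead of the pad's centre.
- green_gouge: Loose gouge, green handle, narrow (12 mm) blade, 220 x 27 x 25 mm. Origin: centre of its bounding box's underside; x from handle to working end, z up. Handle x = -0.11 (or less) to 0, round, 27 mm wide, 25 mm high; grasp it across y at x = -0.05. Starts on a pad of the old rack, handle towards the robot, along the rack, origin 50 mm ahead of the pad's centre.
- flat_chisel: Loose flat chisel, pale wooden handle, straight thin blade, 240 x 27 x 25 mm. Origin: centre of its bounding box's underside; x from handle to working end, z up. Handle x = -0.11 (or less) to 0, round, 27 mm wide, 25 mm high; grasp it across y at x = -0.05. Starts on a pad of the old rack, handle towards the robot, along the rack, origin 50 mm ahead of the pad's centre.
- oil_brush: Loose flat brush, wooden handle, dark bristles, 198 x 38 x 14 mm. Origin: centre of its bounding box's underside; x from handle to working end, z up. Handle x = -0.099 to -0.022, 20 mm wide, top 13 mm up; it widens to the 38 mm head (from x = 0.02). Grasp across y at x = -0.035. Starts on a pad of the old rack, handle towards the robot, along the rack, origin 20 mm ahead of the pad's centre.
- pad_wide_gouge: Cork pad 118 x 50 x 4 mm (x, y, z), fixed on the old rack: the one on which wide_gouge lies at the start. It stays there and shows where that tool came from. Origin: centre of its underside, 14 mm above the bench.
- pad_green_gouge: Cork pad 118 x 50 x 4 mm (x, y, z), fixed on the old rack: the one on which green_gouge lies at the start. It stays there and shows where that tool came from. Origin: centre of its underside, 14 mm above the bench.
- pad_flat_chisel: Cork pad 118 x 50 x 4 mm (x, y, z), fixed on the old rack: the one on which flat_chisel lies at the start. It stays there and shows where that tool came from. Origin: centre of its underside, 14 mm above the bench.
- pad_oil_brush: Cork pad 118 x 50 x 4 mm (x, y, z), fixed on the old rack: the one on which oil_brush lies at the start. It stays there and shows where that tool came from. Origin: centre of its underside, 14 mm above the bench.
- old_rack: Old rack of light wood that holds the four tools at the start: fixed board 130 x 280 x 14 mm (x, y, z). Origin: centre of its underside, on the bench; x away from the robot, y left. Four places, a cork pad each, at x = 0, y = +0.099, +0.033, -0.033, -0.099, pad tops at z = 0.018. Dowels as on the new rack.
- new_rack: Empty rack of dark wood: fixed board 130 x 280 x 14 mm (x, y, z). Origin: centre of its underside, on the bench; x away from the robot, y left. Pads as on the old rack (x = 0, y = +-0.099, +-0.033, tops z = 0.018), 118 x 50 mm. Dowels 8 mm thick, tops z = 0.038, at x = +-0.044, y = 0, +-0.066, +-0.132. A tool laid as on the old rack has its origin at z = 0.018, x = 0.05 (oil brush 0.02).

How it is judged:
At the end, for the whole second after the job is handed in: Each tool lies on the new rack in the mirrored place of its own pad (old y to new -y): origin within 16 mm across, within 25 mm of 50 mm (brush 20 mm) ahead of pad centre, z 18 +-8 mm; straight within 0.2 rad, top side up within 0.4 rad, released, at rest; none dropped on the way (((y of pad_wide_gouge in the frame of old_rack between 0.084 and 0.114 m and y of wide_gouge in the frame of new_rack between -0.115 and -0.083 m) or (y of pad_wide_gouge in the frame of old_rack between 0.018 and 0.048 m and y of wide_gouge in the frame of new_rack between -0.049 and -0.017 m) or (y of pad_wide_gouge in the frame of old_rack between -0.048 and -0.018 m and y of wide_gouge in the frame of new_rack between 0.017 and 0.049 m) or (y of pad_wide_gouge in the frame of old_rack between -0.114 and -0.084 m and y of wide_gouge in the frame of new_rack between 0.083 and 0.115 m)) and x of wide_gouge in the frame of new_rack between 0.025 and 0.075 m and z of wide_gouge in the frame of new_rack between 0.01 and 0.026 m and angle between the x axis of each of wide_gouge, green_gouge, flat_chisel, oil_brush and the x axis of new_rack, either way round below 0.2 rad and angle between each of wide_gouge, green_gouge, flat_chisel, oil_brush's own z axis and vertical below 0.4 rad and linear speed of each of wide_gouge, green_gouge, flat_chisel, oil_brush below 0.02 m/s and ((y of pad_green_gouge in the frame of old_rack between 0.084 and 0.114 m and y of green_gouge in the frame of new_rack between -0.115 and -0.083 m) or (y of pad_green_gouge in the frame of old_rack between 0.018 and 0.048 m and y of green_gouge in the frame of new_rack between -0.049 and -0.017 m) or (y of pad_green_gouge in the frame of old_rack between -0.048 and -0.018 m and y of green_gouge in the frame of new_rack between 0.017 and 0.049 m) or (y of pad_green_gouge in the frame of old_rack between -0.114 and -0.084 m and y of green_gouge in the frame of new_rack between 0.083 and 0.115 m)) and x of green_gouge in the frame of new_rack between 0.025 and 0.075 m and z of green_gouge in the frame of new_rack between 0.01 and 0.026 m and ((y of pad_flat_chisel in the frame of old_rack between 0.084 and 0.114 m and y of flat_chisel in the frame of new_rack between -0.115 and -0.083 m) or (y of pad_flat_chisel in the frame of old_rack between 0.018 and 0.048 m and y of flat_chisel in the frame of new_rack between -0.049 and -0.017 m) or (y of pad_flat_chisel in the frame of old_rack between -0.048 and -0.018 m and y of flat_chisel in the frame of new_rack between 0.017 and 0.049 m) or (y of pad_flat_chisel in the frame of old_rack between -0.114 and -0.084 m and y of flat_chisel in the frame of new_rack between 0.083 and 0.115 m)) and x of flat_chisel in the frame of new_rack between 0.025 and 0.075 m and z of flat_chisel in the frame of new_rack between 0.01 and 0.026 m and ((y of pad_oil_brush in the frame of old_rack between 0.084 and 0.114 m and y of oil_brush in the frame of new_rack between -0.115 and -0.083 m) or (y of pad_oil_brush in the frame of old_rack between 0.018 and 0.048 m and y of oil_brush in the frame of new_rack between -0.049 and -0.017 m) or (y of pad_oil_brush in the frame of old_rack between -0.048 and -0.018 m and y of oil_brush in the frame of new_rack between 0.017 and 0.049 m) or (y of pad_oil_brush in the frame of old_rack between -0.114 and -0.084 m and y of oil_brush in the frame of new_rack between 0.083 and 0.115 m)) and x of oil_brush in the frame of new_rack between -0.005 and 0.045 m and z of oil_brush in the frame of new_rack between 0.01 and 0.026 m); the robot touches nothing.
It fails at once if wide_gouge is dropped or flung: it moves faster than 0.7 m/s with no finger on it (linear speed of wide_gouge above 0.7 m/s and contact force between the fingers and wide_gouge below 0.02 N).
It fails at once if green_gouge is dropped or flung: it moves faster than 0.7 m/s with no finger on it (linear speed of green_gouge above 0.7 m/s and contact force between the fingers and green_gouge below 0.02 N).
It fails at once if flat_chisel is dropped or flung: it moves faster than 0.7 m/s with no finger on it (linear speed of flat_chisel above 0.7 m/s and contact force between the fingers and flat_chisel below 0.02 N).
It fails at once if oil_brush is dropped or flung: it moves faster than 0.7 m/s with no finger on it (linear speed of oil_brush above 0.7 m/s and contact force between the fingers and oil_brush below 0.02 N).
It also fails if it takes over 147 s, if anything falls off the work surface, if the arm or the gripper's body presses on something with over 40 N, if the wrist force passes 120 N, or if a joint passes its speed limit or range.

## Working session

There is one attempt and no reset: what is moved stays moved. The work goes in short steps, Python scripts to look and compute and a tool call to move; the robot and the scene stay as the last step left them, time stands still between calls to the robot, and variables do not carry over. Pictures are saved under pics/ and viewed, at most 14 in all, crops included, and the job is handed in when it is done.

Besides the shell and the picture viewer there is one more tool, called after ">>>" as name(argument=value, ...) on one line, values as JSON. play_rows: Moves the arm, as the interface text tells. Its arguments: {"type":"object","properties":{"plan":{"type":"array","items":{"type":"number"}},"squeeze":{"type":"number"}},"required":["plan"]}

```bash
ls; mkdir -p pics; python3 - <<'E'
from workcell import status, viewer, manip
import cv2
o=status.get_obs()
for k in o: print(k,o[k])
print(manip.tip_extent)
for n in("top","side"):
    cv2.imwrite(f"pics/{n}0.png",viewer.camera(n)[:,:,::-1])
    print(n,viewer.camera_model(n))
E
```

```text
pics
clock 0.0
joint_pos [-1.31760185  0.33285517 -0.06474582  1.46096154  0.02160568  1.34988472
 -0.08849518]
joint_velocities [ 2.35539937e-03  6.81076555e-04  3.00181775e-05  7.79943665e-04
 -1.59064029e-03 -3.42902826e-04  1.69644045e-03]
tau [-5.72228873e-04 -6.25452733e+01  4.84745088e-02 -3.91596293e+01
  1.60555582e-02  9.93933761e-03  6.27992267e-05]
position [0.17007654 0.60103957 0.24451681]
ee_rot [ 1.37425518e-01  9.90511851e-01 -7.02986951e-04 -6.88674654e-05]
ft_force [-0.38869419 -0.48716774  0.03940673]
torque [ 0.03684794 -0.00267131  0.01467336]
grasp_force 0.0
grip_width 0.9953479263208121
0.014
top {'fx': 437.73457082556763, 'fy': 437.73457082556763, 'cx': 291.73965202433175, 'cy': 209.43804173689043, 'D': array([-0.02417641,  0.        ,  0.        ,  0.        ,  0.        ]), 'R': array([[ 0.01080788, -0.9996514 ,  0.02408873],
       [-0.99006542, -0.01407545, -0.13990119],
       [ 0.14019148, -0.02233738, -0.98987241]]), 't': array([-0.01907522,  0.52105005,  0.92642433])}
side {'fx': 453.03238442929336, 'fy': 453.03238442929336, 'cx': 282.55529661090225, 'cy': 209.98818103862658, 'D': array([0.04790627, 0.        , 0.        , 0.        , 0.        ]), 'R': array([[ 0.89237737, -0.45126725, -0.00452685],
       [-0.29191641, -0.56955453, -0.76836999],
       [ 0.34416193,  0.68699745, -0.63998989]]), 't': array([-0.47354912,  0.17720565,  0.81932638])}
```

View pics/top0.png

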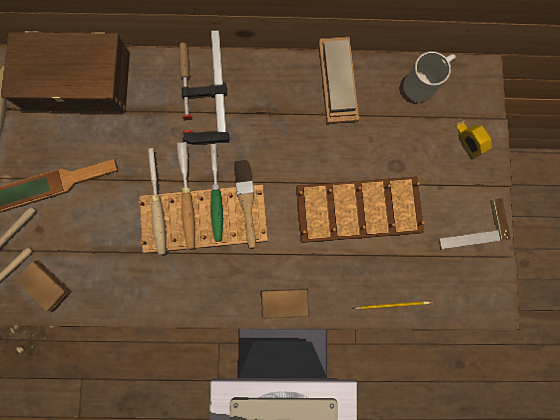

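View pics/side0.png

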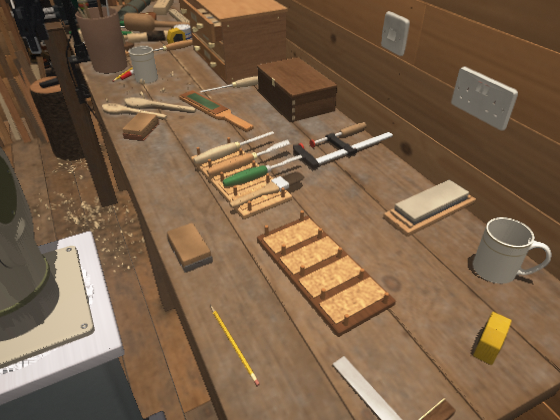

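The top view shows the tools left to right as flat chisel (u≈155), wide gouge (187), green gouge (217) and brush (246). The old rack spans about (140–268, 184–252). The empty new rack spans about (298–424, 178–242), with four cork pads. Both racks are turned slightly. The side view agrees.

```bash
cat > h.py <<'E'
import numpy as np, cv2
from workcell import status, viewer, manip
from scipy.spatial.transform import Rotation as Rn
def cast(m,px,z):
    K=np.array([[m['fx'],0,m['cx']],[0,m['fy'],m['cy']],[0,0,1]])
    n=cv2.undistortPoints(np.float64(px).reshape(-1,1,2),K,m['D'])[:,0]
    d=np.c_[n,np.ones(len(n))]@m['R']; c=-m['R'].T@m['t']
    return c+d*((z-c[2])/d[:,2])[:,None]
def proj(m,X):
    K=np.array([[m['fx'],0,m['cx']],[0,m['fy'],m['cy']],[0,0,1]])
    return cv2.projectPoints(np.float64(X).reshape(-1,1,3),cv2.Rodrigues(m['R'])[0],m['t'],K,m['D'])[0][:,0]
E
python3 - <<'E'
from h import *
im=cv2.imread('pics/top0.png'); m=viewer.camera_model('top')
hsv=cv2.cvtColor(im,cv2.COLOR_BGR2HSV)
for p in [(317,212),(376,208),(303,230),(172,225),(203,230),(148,235),(187,220),(250,230),(450,260)]: print(p,hsv[p[1],p[0]])
mask=cv2.inRange(hsv,(8,90,150),(22,255,255)); mask[:170]=0;mask[260:]=0;mask[:,:130]=0;mask[:,435:]=0
cs=cv2.findContours(mask,cv2.RETR_EXTERNAL,cv2.CHAIN_APPROX_NONE)[0]
for c in cs:
    if cv2.contourArea(c)<80: continue
    r=cv2.minAreaRect(c); b=cast(m,cv2.boxPoints(r),.018)
    print(cv2.contourArea(c),np.round(r[0]),np.round(b[:,:2],3).tolist(),b[:,:2].mean(0).round(4))
cv2.imwrite('pics/c0.png',cv2.resize(np.vstack([im[170:265,130:435],cv2.cvtColor(mask,8)[170:265,130:435]]),None,fx=2.6,fy=2.6))
E
```

```text
(317, 212) [ 16 152 169]
(376, 208) [ 15 151 183]
(303, 230) [ 13 173 127]
(172, 225) [ 16 147 186]
(203, 230) [ 15 141 170]
(148, 235) [ 15 149 175]
(187, 220) [ 14 151 191]
(250, 230) [ 17 125 172]
(450, 260) [ 14 117 100]
1057.5 [151. 224.] [[0.551, 0.331], [0.554, 0.281], [0.423, 0.268], [0.42, 0.317]] [0.4873 0.2991]
1443.0 [177. 219.] [[0.561, 0.287], [0.571, 0.221], [0.438, 0.198], [0.428, 0.262]] [0.4995 0.2421]
1056.5 [316. 212.] [[0.575, -0.038], [0.581, -0.088], [0.464, -0.098], [0.459, -0.05]] [ 0.5198 -0.0684]
2938.0 [229. 218.] [[0.563, 0.216], [0.581, 0.055], [0.444, 0.04], [0.428, 0.199]] [0.5039 0.1273]
1042.5 [345. 210.] [[0.581, -0.104], [0.587, -0.153], [0.47, -0.164], [0.465, -0.115]] [ 0.5259 -0.134 ]
1031.0 [375. 207.] [[0.587, -0.17], [0.593, -0.22], [0.476, -0.23], [0.47, -0.181]] [ 0.5317 -0.2001]
1031.5 [402. 205.] [[0.593, -0.231], [0.6, -0.286], [0.482, -0.295], [0.476, -0.24]] [ 0.5378 -0.2629]
```

View pics/c0.png

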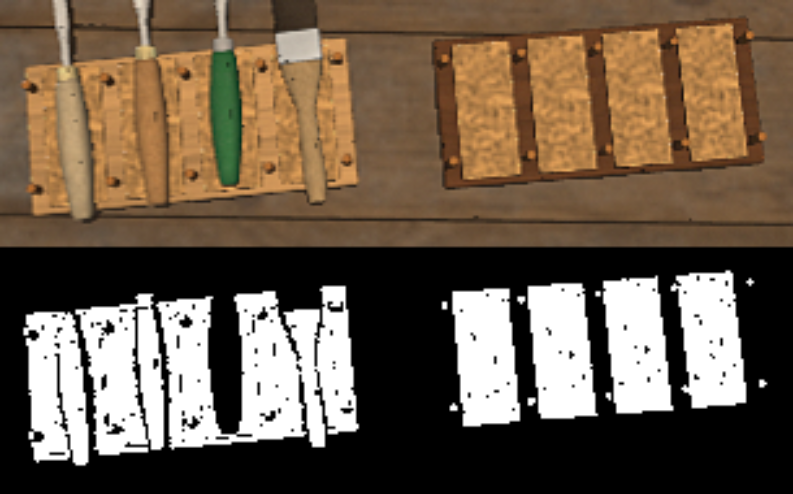

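The cork masks give four clean pads on the new rack. On the old rack I can pick out all ten dark dowel tops in the crop, so I'll fit both rack poses from those.

```bash
cat > fit.py <<'E'
from h import *
m=viewer.camera_model('top')
def rigid(L,W):
    a,b=L.mean(0),W.mean(0); l,w=L-a,W-b
    th=np.arctan2((l[:,0]*w[:,1]-l[:,1]*w[:,0]).sum(),(l*w).sum())
    R=np.array([[np.cos(th),-np.sin(th)],[np.sin(th),np.cos(th)]]); t=b-R@a
    return th,t,np.linalg.norm(L@R.T+t-W,axis=1)*1e3
cr=lambda p:np.array(p)/2.6+[130,170]
L=np.array([(x,y) for y in(.132,.066,0,-.066,-.132) for x in(.044,-.044)])
print('old dow',*rigid(L,cast(m,cr([(30,87),(37,189),(109,80),(115,182),(186,73),(193,174),(263,66),(268,167),(340,60),(347,160)]),.037)[:,:2]))
print('new dow',*rigid(L,cast(m,cr([(444,58),(453,159),(521,52),(530,154),(597,46),(607,148),(673,41),(682,142),(750,35),(761,135)]),.037)[:,:2]))
B=np.array([(.065,.14),(.065,-.14),(-.065,-.14),(-.065,.14)])
print('old cor',*rigid(B,cast(m,cr([(27,67),(345,40),(357,186),(33,214)]),.014)[:,:2]))
print('new pads',*rigid(np.array([(0,y) for y in(.099,.033,-.033)]),np.array([(.5198,-.0684),(.5259,-.134),(.5317,-.2001)])))
E
python3 fit.py
```

```text
old dow 0.10510971511166789 [0.50069018 0.18194916] [1.19205594 2.59307974 1.61743386 1.49822431 0.89603905 1.33460003
 0.86516904 3.0717365  1.82154439 2.70872593]
new dow 0.08935499923273764 [ 0.52848549 -0.16714232] [0.82019831 1.11594101 0.56402782 0.04722073 0.10048821 0.4059758
 0.55793587 2.11820802 1.09695862 1.01730724]
old cor 0.10020570743015968 [0.50122815 0.18438669] [2.46371734 2.21644073 2.20521326 2.24449859]
new pads 0.09011216714049473 [ 0.52876968 -0.16703277] [0.06974586 0.19436506 0.20493351]
```

```bash
cat > goto.py <<'E'
from h import *
import sys
RACK={'old':(.501,.183,.102),'new':(.5287,-.167,.090)}
def goal(r,x,y,z):
    a,b,t=RACK[r]; c,s=np.cos(t),np.sin(t)
    return np.array([a+c*x-s*y,b+s*x+c*y,z]),t
def steps(*gs):
    o=status.get_obs(); R0=Rn.from_quat(o['ee_rot']); print(o['position'].round(4))
    for g in gs:
        p,t=goal(*g)
        c,s=np.cos(t),np.sin(t)
        T=Rn.from_matrix(np.array([[-c,-s,0],[-s,c,0],[0,0,-1]]).T.T)  # tool x=-rack x, y=rack y
        T=Rn.from_matrix(np.array([[-c,-s,0],[-s,c,0],[0,0,-1.]]))
        print(g,(R0.inv()*T).as_rotvec(degrees=True).round(1),R0.inv().apply(p-o['position']).round(4))
if __name__=='__main__': steps(*[(a.split(',')[0],*map(float,a.split(',')[1:])) for a in sys.argv[1:]])
E
python3 goto.py old,-.0,.033,.27
```

```text
[0.1701 0.6011 0.2446]
('old', -0.0, 0.033, 0.27) [ -0.1  -0.  -21.6] [-0.4201 -0.2816 -0.025 ]
```

>>> play_rows(plan=[0, 0, -5, -0.05, -0.03, -0.025, 0.6, 0, 0, -21.6, -0.42, -0.282, -0.025, 0.6, 0, 0, -21.6, -0.42, -0.282, -0.025, 0.6, 0, 0, -21.6, -0.42, -0.282, -0.025, 0.6, 0, 0, -21.6, -0.42, -0.282, -0.025, 0.6, 0, 0, -21.6, -0.42, -0.282, -0.025, 0.6, 0, 0, -21.6, -0.42, -0.282, -0.025, 0.6, 0, 0, -21.6, -0.42, -0.282, -0.025, 0.6, 0, 0, -21.6, -0.42, -0.282, -0.025, 0.6, 0, 0, -21.6, -0.42, -0.282, -0.025, 0.6, 0, 0, -21.6, -0.42, -0.282, -0.025, 0.6, 0, 0, -21.6, -0.42, -0.282, -0.025, 0.6], squeeze=50)

```text
clock: 1.6
position: [0.4966, 0.2172, 0.2703]
ee_rot: [-0.052, 0.999, 0.0, -0.0]
ft_force: [-0.6, 1.1, -1.1]
grip_width: 0.602
grasp_force: 0.0
```

```bash
python3 - <<'E'
from goto import *
m=viewer.camera_model('wrist'); im=viewer.camera('wrist')[:,:,::-1].copy()
o=status.get_obs(); print(o['position'],o['ee_rot'],o['grip_width'],o['joint_velocities'].round(3) if hasattr(o['joint_velocities'],'round') else '')
cv2.imwrite('pics/w1raw.png',im); np.save('w1.npy',m,allow_pickle=True)
# predicted dowel tops and tool axes
P=[goal('old',x,y,.038)[0] for y in(.132,.066,0,-.066,-.132) for x in(.044,-.044)]
for u in proj(m,P): cv2.circle(im,tuple(map(int,u)),5,(255,0,0),1)
for y in(.099,.033,-.033,-.099):
    a,b=proj(m,[goal('old',-.06,y,.0305)[0],goal('old',.05,y,.0305)[0]]).astype(int); cv2.line(im,tuple(map(int,a)),tuple(map(int,b)),(0,0,255),1)
cv2.imwrite('pics/w1.png',im)
E
```

```text
[0.49681608 0.21691163 0.27031278] [-5.16642245e-02  9.98664496e-01  1.67125548e-04 -6.61500018e-05] 0.5959130307598284 [ 0.004  0.001  0.007 -0.003  0.001  0.001  0.003]
```

View pics/w1.png

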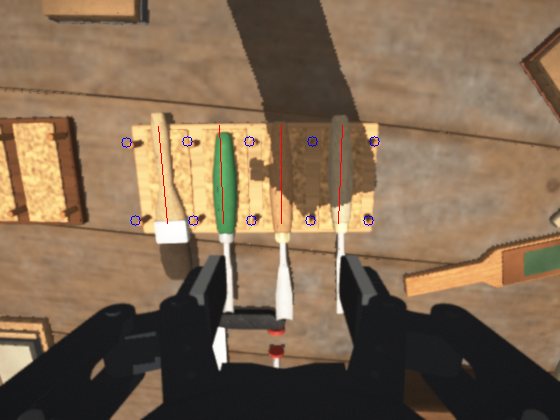

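The wrist view is turned half a turn: brush at (165,190), green (226,180), wide gouge (280,180), chisel (341,175). The predicted marks match on the right but sit about 4–6 px short at the left. I'll enlarge it to read the dowel tops properly.

```bash
python3 -c "
import cv2
im=cv2.imread('pics/w1raw.png')[105:245,120:386]
im=cv2.convertScaleAbs(im,alpha=1.3,beta=10)
cv2.imwrite('pics/w1c.png',cv2.resize(im,None,fx=3,fy=3,interpolation=cv2.INTER_CUBIC))"
```

```text
(no output)
```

View pics/w1c.png

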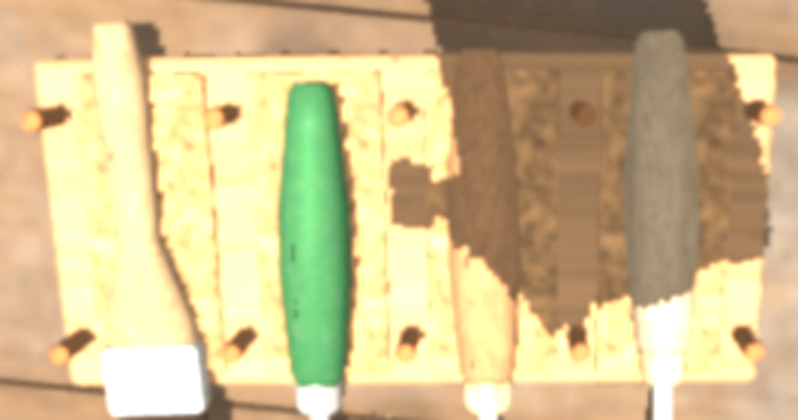

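```bash
python3 - <<'E'
import numpy as np
from h import *
import fit
m=np.load('w1.npy',allow_pickle=True).item()
cr=lambda p:np.array(p)/3+[120,105]
tops=[(32,121),(217,117),(402,112),(585,112),(768,113)][::-1]; bot=[(62,350),(234,348),(408,347),(580,349),(755,352)][::-1]
px=cr([q for f,n in zip(bot,tops) for q in(f,n)])
print(*fit.rigid(fit.L,cast(m,px,.038)[:,:2]))
c=np.array([(37,65),(776,56),(752,380),(72,382)]) # near-right?,...
B=np.array([(-.065,-.14),(-.065,.14),(.065,.14),(.065,-.14)])
print(*fit.rigid(B,cast(m,cr(c),.014)[:,:2]))
# handle centrelines: brush, green, gouge, chisel in crop px
for n,a,b,z in[('brush',(115,30),(124,180),.031),('green',(312,100),(319,350),.0305),('gouge',(480,70),(486,360),.0305),('chisel',(659,50),(663,350),.0305)]:
    w=cast(m,cr([a,b]),z)[:,:2]; print(n,w.round(4).tolist(),'yaw',np.arctan2(*(w[1]-w[0])[::-1]).round(3))
E
```

```text
old dow 0.10510971511166789 [0.50069018 0.18194916] [1.19205594 2.59307974 1.61743386 1.49822431 0.89603905 1.33460003
 0.86516904 3.0717365  1.82154439 2.70872593]
new dow 0.08935499923273764 [ 0.52848549 -0.16714232] [0.82019831 1.11594101 0.56402782 0.04722073 0.10048821 0.4059758
 0.55793587 2.11820802 1.09695862 1.01730724]
old cor 0.10020570743015968 [0.50122815 0.18438669] [2.46371734 2.21644073 2.20521326 2.24449859]
new pads 0.09011216714049473 [ 0.52876968 -0.16703277] [0.06974586 0.19436506 0.20493351]
0.10729874394612945 [0.50192875 0.18706611] [1.38495841 2.06691013 0.99691136 0.91952459 1.58400315 0.68729207
 1.68867402 1.4531518  1.31524143 1.52      ]
0.10806110631323265 [0.50333655 0.18678767] [3.1019804  1.62694613 2.52804076 2.17658685]
brush [[0.4398, 0.0786], [0.4931, 0.0825]] yaw 0.074
green [[0.4575, 0.1499], [0.5513, 0.158]] yaw 0.086
gouge [[0.441, 0.2088], [0.5487, 0.2221]] yaw 0.122
chisel [[0.4274, 0.2712], [0.5378, 0.2892]] yaw 0.161
```

```bash
sed -i "s/'old':(.501,.183,.102)/'old':(.502,.185,.105)/" goto.py; python3 goto.py old,0,.099,.15 old,0,.099,.034
```

```text
[0.4968 0.2169 0.2703]
('old', 0.0, 0.099, 0.15) [ 0.  -0.  -0.1] [-0.0017  0.0667  0.1203]
('old', 0.0, 0.099, 0.034) [ 0.  -0.  -0.1] [-0.0017  0.0666  0.2363]
```

>>> play_rows(plan=[0, 0, 0, -0.001, 0.04, 0.03, 0.6, 0, 0, 0, -0.001, 0.065, 0.08, 0.6, 0, 0, 0, -0.001, 0.065, 0.13, 0.6, 0, 0, 0, -0.001, 0.065, 0.17, 0.6, 0, 0, 0, -0.001, 0.065, 0.2, 0.6, 0, 0, 0, -0.001, 0.065, 0.22, 0.6, 0, 0, 0, -0.001, 0.065, 0.232, 0.6, 0, 0, 0, -0.001, 0.065, 0.236, 0.6, 0, 0, 0, -0.001, 0.065, 0.236, 0.6])

```text
clock: 2.78
position: [0.4921, 0.2808, 0.0348]
ee_rot: [-0.051, 0.999, 0.0, 0.0]
ft_force: [-0.9, 1.3, -0.1]
grip_width: 0.6
grasp_force: 0.0
```

```bash
python3 - <<'E'
from h import *
im=viewer.camera('side')[:,:,::-1]; cv2.imwrite('pics/s1.png',cv2.resize(im[90:230,130:420],None,fx=2.6,fy=2.6)); print(status.get_obs()['position'],status.get_obs()['ft_force'])
E
```

```text
[0.49233163 0.28082985 0.0350437 ] [-0.52524727 -0.14115963  0.14220649]
```

View pics/s1.png

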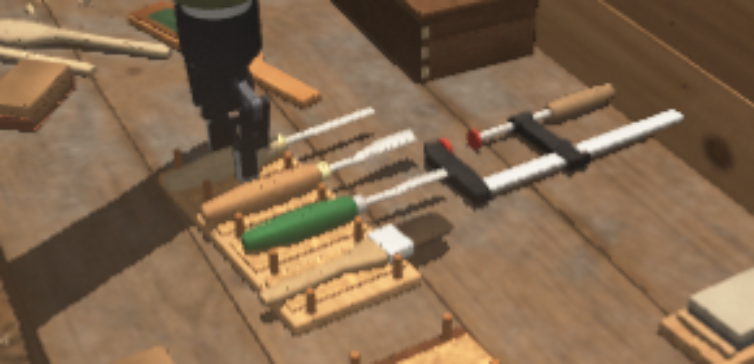

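The fingers straddle the chisel handle with no contact. The green blade's tip, at (445,175) in the crop, lies right beside the clamp jaw, so I'll draw that tool back slightly when I lift it. Closing now.

>>> play_rows(plan=[0, 0, 0, 0, 0, 0, 0.25, 0, 0, 0, 0, 0, 0, 0.2, 0, 0, 0, 0, 0, 0, 0.15, 0, 0, 0, 0, 0, 0, 0.15, 0, 0, 0, 0, 0, 0, 0.15, 0, 0, 0, 0, 0, -0.01, 0.15, 0, 0, 0, 0, 0, -0.03, 0.15, 0, 0, 0, 0, 0, -0.06, 0.15, 0, 0, 0, 0, 0, -0.1, 0.15, 0, 0, 0, 0, 0, -0.12, 0.15, 0, 0, 0, 0, 0, -0.12, 0.15], squeeze=50)

```text
clock: 4.2
position: [0.4927, 0.2809, 0.1561]
ee_rot: [-0.051, 0.999, 0.001, 0.001]
ft_force: [-1.1, -0.2, -1.9]
grip_width: 0.293
grasp_force: 49.4
```

```bash
python3 - <<'E'
from h import *
im=viewer.camera('side')[:,:,::-1]; cv2.imwrite('pics/s2.png',cv2.resize(im[60:230,130:420],None,fx=2.6,fy=2.6)); o=status.get_obs();print(o['position'],o['ft_force'],o['torque'],o['grip_width'])
E
python3 goto.py old,0,.099,.154  new,0,-.099,.154 new,0,-.099,.035
```

```text
[0.49198299 0.28049139 0.15456728] [-0.0443642  -0.44479616 -1.05419816] [0.01380292 0.03679998 0.00874998] 0.2941180987536312
[0.492  0.2805 0.1546]
('old', 0.0, 0.099, 0.154) [ 0.   0.  -0.2] [0.0001 0.003  0.0006]
('new', 0.0, -0.099, 0.154) [0.  0.  0.6] [ 9.700e-03 -5.479e-01  2.000e-04]
('new', 0.0, -0.099, 0.035) [0.  0.  0.6] [ 0.0098 -0.548   0.1192]
```

View pics/s2.png

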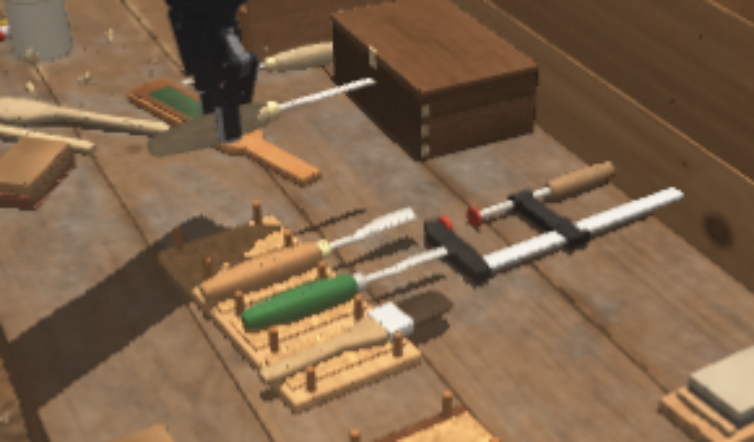

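The chisel hangs level in the grip. Carrying it across to new y = -0.099.

>>> play_rows(plan=[0, 0, 0, 0, -0.02, 0, 0.15, 0, 0, 0.1, 0.001, -0.06, 0, 0.15, 0, 0, 0.2, 0.002, -0.11, 0, 0.15, 0, 0, 0.2, 0.003, -0.16, 0, 0.15, 0, 0, 0.3, 0.004, -0.21, 0, 0.15, 0, 0, 0.3, 0.005, -0.26, 0, 0.15, 0, 0, 0.4, 0.006, -0.31, 0, 0.15, 0, 0, 0.4, 0.007, -0.36, 0, 0.15, 0, 0, 0.5, 0.008, -0.41, 0, 0.15, 0, 0, 0.6, 0.009, -0.46, 0, 0.15, 0, 0, 0.6, 0.01, -0.505, 0, 0.15, 0, 0, 0.6, 0.01, -0.535, 0, 0.15, 0, 0, 0.6, 0.01, -0.548, 0, 0.15, 0, 0, 0.6, 0.01, -0.548, 0, 0.15, 0, 0, 0.6, 0.01, -0.548, 0, 0.15])

```text
clock: 6.12
position: [0.5374, -0.2642, 0.1539]
ee_rot: [-0.046, 0.999, 0.001, -0.0]
ft_force: [0.1, 0.5, -1.7]
grip_width: 0.292
grasp_force: 49.4
```

```bash
python3 - <<'E'
from goto import *
m=viewer.camera_model('wrist'); im=viewer.camera('wrist')[:,:,::-1].copy()
o=status.get_obs(); print(o['grip_width'],o['ft_force'])
P=[goal('new',x,y,.038)[0] for y in(.132,.066,0,-.066,-.132) for x in(.044,-.044)]
for u in proj(m,P): cv2.circle(im,tuple(map(int,u)),5,(255,0,0),1)
cv2.imwrite('pics/w2.png',im)
E
python3 goto.py new,0,-.099,.035
```

```text
0.2929250893661517 [-0.27466372  0.73977386 -1.49822527]
[ 0.5376 -0.2641  0.1541]
('new', 0.0, -0.099, 0.035) [ 0.1 -0.   0.2] [ 1.000e-04 -1.600e-03  1.191e-01]
```

View pics/w2.png

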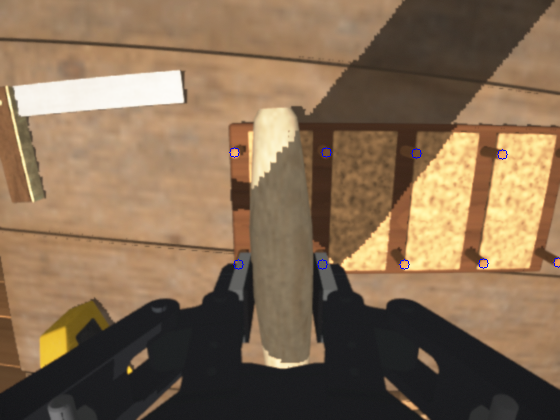

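The marks sit on the new rack's dowel tops, e.g. (234,152) and (502,154), within about 2 px, and the chisel lies between its dowels. Lowering and releasing.

>>> play_rows(plan=[0, 0, 0, 0, -0.001, 0.03, 0.15, 0, 0, 0, 0, -0.001, 0.07, 0.15, 0, 0, 0, 0, -0.001, 0.095, 0.15, 0, 0, 0, 0, -0.001, 0.108, 0.15, 0, 0, 0, 0, -0.001, 0.114, 0.15, 0, 0, 0, 0, -0.001, 0.119, 0.15, 0, 0, 0, 0, -0.001, 0.119, 0.15, 0, 0, 0, 0, -0.001, 0.119, 0.15])

```text
clock: 7.18
position: [0.5378, -0.2669, 0.0359]
ee_rot: [-0.045, 0.999, -0.0, 0.0]
ft_force: [0.4, -0.3, -2.3]
grip_width: 0.294
grasp_force: 49.4
```

>>> play_rows(plan=[0, 0, 0, 0, 0, 0, 0.4, 0, 0, 0, 0, 0, 0, 0.6, 0, 0, 0, 0, 0, 0, 0.6, 0, 0, 0, 0, 0, 0, 0.6, 0, 0, 0, 0, 0, -0.02, 0.6, 0, 0, 0, 0, 0, -0.07, 0.6, 0, 0, 0, 0, 0, -0.12, 0.6, 0, 0, 0, 0, 0, -0.12, 0.6])

```text
clock: 8.18
position: [0.5396, -0.2682, 0.1609]
ee_rot: [-0.045, 0.999, -0.001, 0.004]
ft_force: [0.5, -0.0, -0.5]
grip_width: 0.6
grasp_force: 0.0
```

```bash
python3 - <<'E'
from h import *
a=viewer.camera('side')[150:350,130:420,::-1]; b=viewer.camera('top')[100:260,120:440,::-1]
b=cv2.resize(b,(580,290)); cv2.imwrite('pics/p1.png',np.vstack([cv2.resize(a,(580,310)),b]))
E
python3 goto.py old,0,.033,.154 old,0,.033,.034
```

```text
[ 0.5378 -0.2668  0.1566]
('old', 0.0, 0.033, 0.154) [-0.   0.1 -0.8] [-0.0048  0.4862  0.0024]
('old', 0.0, 0.033, 0.034) [-0.   0.1 -0.8] [-0.0046  0.4862  0.1224]
```

View pics/p1.png

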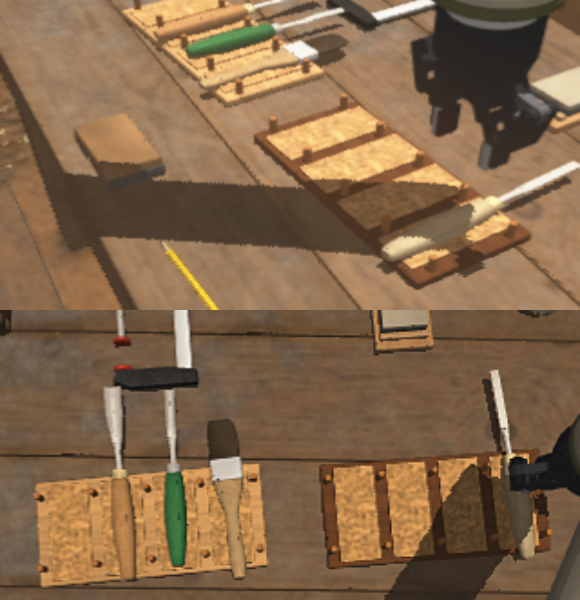

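The chisel lies in the rightmost place, straight along the rack. Next is the wide gouge.

>>> play_rows(plan=[0, 0, 0, 0, 0.02, 0, 0.6, 0, 0, 0, 0, 0.07, 0, 0.6, 0, 0, -0.2, -0.001, 0.125, 0, 0.6, 0, 0, -0.3, -0.002, 0.18, 0, 0.6, 0, 0, -0.4, -0.003, 0.235, 0, 0.6, 0, 0, -0.5, -0.004, 0.29, 0, 0.6, 0, 0, -0.6, -0.005, 0.345, 0, 0.6, 0, 0, -0.7, -0.005, 0.4, 0, 0.6, 0, 0, -0.8, -0.005, 0.445, 0, 0.6, 0, 0, -0.8, -0.005, 0.475, 0, 0.6, 0, 0, -0.8, -0.005, 0.484, 0.01, 0.6, 0, 0, -0.8, -0.005, 0.484, 0.04, 0.6, 0, 0, -0.8, -0.005, 0.484, 0.075, 0.6, 0, 0, -0.8, -0.005, 0.484, 0.1, 0.6, 0, 0, -0.8, -0.005, 0.484, 0.112, 0.6, 0, 0, -0.8, -0.005, 0.484, 0.118, 0.6, 0, 0, -0.8, -0.005, 0.484, 0.119, 0.6, 0, 0, -0.8, -0.005, 0.484, 0.119, 0.6])

```text
clock: 10.52
position: [0.4991, 0.2159, 0.037]
ee_rot: [-0.052, 0.999, 0.0, 0.001]
ft_force: [-0.8, 0.4, 0.5]
grip_width: 0.602
grasp_force: 0.0
```

```bash
python3 goto.py old,0,.033,.035
```

```text
[0.4991 0.2159 0.037 ]
('old', 0.0, 0.033, 0.035) [ 0.   0.1 -0. ] [0.0003 0.002  0.002 ]
```

>>> play_rows(plan=[0, 0, 0, 0, 0, 0.002, 0.4, 0, 0, 0, 0, 0, 0.002, 0.2, 0, 0, 0, 0, 0, 0.002, 0.15, 0, 0, 0, 0, 0, 0.002, 0.15, 0, 0, 0, 0, 0, 0.002, 0.15, 0, 0, 0, 0.005, 0, -0.003, 0.15, 0, 0, 0, 0.012, 0, -0.012, 0.15, 0, 0, 0, 0.015, 0, -0.03, 0.15, 0, 0, 0, 0.015, 0, -0.07, 0.15, 0, 0, 0, 0.015, 0, -0.11, 0.15, 0, 0, 0, 0.015, 0, -0.12, 0.15, 0, 0, 0, 0.015, 0, -0.12, 0.15])

```text
clock: 12.02
position: [0.4837, 0.2143, 0.157]
ee_rot: [-0.052, 0.999, 0.0, 0.001]
ft_force: [-0.7, -0.5, -1.8]
grip_width: 0.291
grasp_force: 49.3
```

```bash
python3 goto.py new,0,-.033,.154 new,0,-.033,.035
```

```text
[0.4837 0.2143 0.157 ]
('new', 0.0, -0.033, 0.154) [0.1 0.1 0.9] [-0.0043 -0.4169  0.0026]
('new', 0.0, -0.033, 0.035) [0.1 0.1 0.9] [-0.0042 -0.4171  0.1216]
```

>>> play_rows(plan=[0, 0, 0, 0, -0.02, 0, 0.15, 0, 0, 0.1, 0, -0.06, 0, 0.15, 0, 0, 0.2, 0, -0.11, 0, 0.15, 0, 0, 0.3, -0.001, -0.16, 0, 0.15, 0, 0, 0.4, -0.002, -0.21, 0, 0.15, 0, 0, 0.5, -0.003, -0.26, 0, 0.15, 0, 0, 0.7, -0.004, -0.31, 0, 0.15, 0, 0, 0.9, -0.004, -0.36, 0, 0.15, 0, 0, 0.9, -0.004, -0.4, 0, 0.15, 0, 0, 0.9, -0.004, -0.417, 0, 0.15, 0, 0, 0.9, -0.004, -0.417, 0.005, 0.15, 0, 0, 0.9, -0.004, -0.417, 0.03, 0.15, 0, 0, 0.9, -0.004, -0.417, 0.07, 0.15, 0, 0, 0.9, -0.004, -0.417, 0.095, 0.15, 0, 0, 0.9, -0.004, -0.417, 0.108, 0.15, 0, 0, 0.9, -0.004, -0.417, 0.115, 0.15, 0, 0, 0.9, -0.004, -0.417, 0.12, 0.15, 0, 0, 0.9, -0.004, -0.417, 0.121, 0.15, 0, 0, 0.9, -0.004, -0.417, 0.121, 0.15])

```text
clock: 14.4
position: [0.5315, -0.2002, 0.0357]
ee_rot: [-0.044, 0.999, -0.0, 0.0]
ft_force: [-0.9, 0.3, -1.1]
grip_width: 0.291
grasp_force: 49.4
```

```bash
python3 goto.py new,0,-.033,.035
```

```text
[ 0.5315 -0.2002  0.0357]
('new', 0.0, -0.033, 0.035) [-0.   0.  -0.1] [-0.0002  0.0004  0.0007]
```

>>> play_rows(plan=[0, 0, 0, 0, 0, 0.0005, 0.4, 0, 0, 0, 0, 0, 0.0005, 0.6, 0, 0, 0, 0, 0, 0.0005, 0.6, 0, 0, 0, 0, 0, 0.0005, 0.6, 0, 0, 0, 0, 0, -0.02, 0.6, 0, 0, 0, 0, 0, -0.07, 0.6, 0, 0, 0, 0, 0, -0.12, 0.6, 0, 0, 0, 0, 0, -0.12, 0.6, 0, 0, 0, 0, 0, -0.12, 0.6])

```text
clock: 15.52
position: [0.531, -0.1999, 0.1547]
ee_rot: [-0.045, 0.999, 0.0, -0.0]
ft_force: [-0.6, 0.3, -0.7]
grip_width: 0.599
grasp_force: 0.0
```

```bash
python3 goto.py old,0,-.033,.154 old,0,-.033,.035
```

```text
[ 0.531  -0.1999  0.1547]
('old', 0.0, -0.033, 0.154) [ 0.  -0.  -0.9] [-0.006   0.3529  0.0009]
('old', 0.0, -0.033, 0.035) [ 0.  -0.  -0.9] [-0.006   0.3529  0.1199]
```

>>> play_rows(plan=[0, 0, 0, 0, 0.02, 0, 0.6, 0, 0, -0.2, -0.001, 0.07, 0, 0.6, 0, 0, -0.4, -0.003, 0.125, 0, 0.6, 0, 0, -0.6, -0.005, 0.18, 0, 0.6, 0, 0, -0.8, -0.006, 0.235, 0, 0.6, 0, 0, -0.9, -0.006, 0.29, 0, 0.6, 0, 0, -0.9, -0.006, 0.335, 0, 0.6, 0, 0, -0.9, -0.006, 0.353, 0, 0.6, 0, 0, -0.9, -0.006, 0.353, 0.01, 0.6, 0, 0, -0.9, -0.006, 0.353, 0.04, 0.6, 0, 0, -0.9, -0.006, 0.353, 0.075, 0.6, 0, 0, -0.9, -0.006, 0.353, 0.1, 0.6, 0, 0, -0.9, -0.006, 0.353, 0.112, 0.6, 0, 0, -0.9, -0.006, 0.353, 0.118, 0.6, 0, 0, -0.9, -0.006, 0.353, 0.12, 0.6, 0, 0, -0.9, -0.006, 0.353, 0.12, 0.6])

```text
clock: 17.52
position: [0.5062, 0.1521, 0.0359]
ee_rot: [-0.052, 0.999, 0.0, 0.0]
ft_force: [0.1, 0.3, 0.5]
grip_width: 0.6
grasp_force: 0.0
```

>>> play_rows(plan=[0, 0, 0, 0, 0, 0, 0.4, 0, 0, 0, 0, 0, 0, 0.2, 0, 0, 0, 0, 0, 0, 0.15, 0, 0, 0, 0, 0, 0, 0.15, 0, 0, 0, 0, 0, 0, 0.15, 0, 0, 0, 0.005, 0, -0.003, 0.15, 0, 0, 0, 0.012, 0, -0.012, 0.15, 0, 0, 0, 0.015, 0, -0.03, 0.15, 0, 0, 0, 0.015, 0, -0.07, 0.15, 0, 0, 0, 0.015, 0, -0.11, 0.15, 0, 0, 0, 0.015, 0, -0.12, 0.15, 0, 0, 0, 0.015, 0, -0.12, 0.15])

```text
clock: 19.02
position: [0.491, 0.1506, 0.156]
ee_rot: [-0.052, 0.999, 0.0, 0.001]
ft_force: [1.0, -0.5, -2.0]
grip_width: 0.284
grasp_force: 49.4
```

```bash
python3 goto.py new,0,.033,.154 new,0,.033,.035; python3 - <<'E'
from h import *
a=viewer.camera('side')[80:350,130:420,::-1]; cv2.imwrite('pics/p2.png',cv2.resize(a,None,fx=2.2,fy=2.2))
E
```

```text
[0.491  0.1506 0.156 ]
('new', 0.0, 0.033, 0.154) [0.  0.1 0.8] [-0.0048 -0.2868  0.0018]
('new', 0.0, 0.033, 0.035) [0.  0.1 0.8] [-0.0046 -0.2869  0.1208]
```

View pics/p2.png

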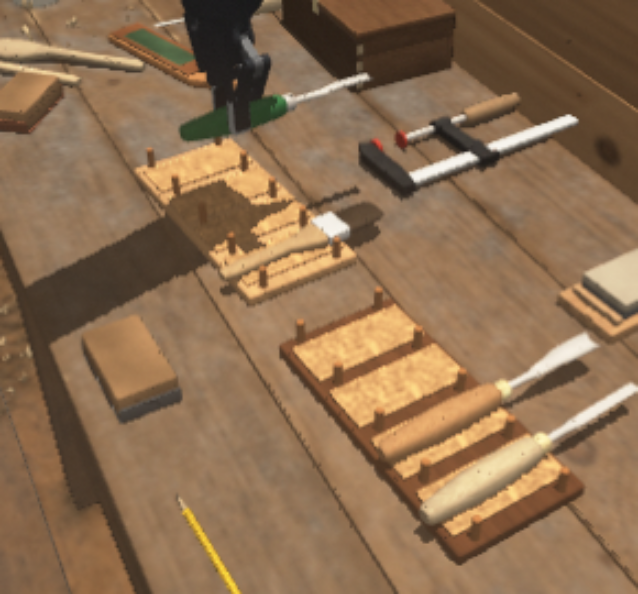

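Both placed tools lie straight in their slots, and the green gouge is held level. Carrying it to new y = +0.033.

>>> play_rows(plan=[0, 0, 0, 0, -0.02, 0, 0.15, 0, 0, 0.1, 0, -0.06, 0, 0.15, 0, 0, 0.3, -0.001, -0.11, 0, 0.15, 0, 0, 0.5, -0.002, -0.16, 0, 0.15, 0, 0, 0.7, -0.004, -0.21, 0, 0.15, 0, 0, 0.8, -0.005, -0.255, 0, 0.15, 0, 0, 0.8, -0.005, -0.28, 0, 0.15, 0, 0, 0.8, -0.005, -0.287, 0, 0.15, 0, 0, 0.8, -0.005, -0.287, 0.005, 0.15, 0, 0, 0.8, -0.005, -0.287, 0.03, 0.15, 0, 0, 0.8, -0.005, -0.287, 0.07, 0.15, 0, 0, 0.8, -0.005, -0.287, 0.095, 0.15, 0, 0, 0.8, -0.005, -0.287, 0.108, 0.15, 0, 0, 0.8, -0.005, -0.287, 0.115, 0.15, 0, 0, 0.8, -0.005, -0.287, 0.119, 0.15, 0, 0, 0.8, -0.005, -0.287, 0.12, 0.15, 0, 0, 0.8, -0.005, -0.287, 0.12, 0.15])

```text
clock: 21.2
position: [0.5264, -0.1344, 0.0361]
ee_rot: [-0.045, 0.999, 0.0, 0.001]
ft_force: [-1.8, 2.1, 4.0]
grip_width: 0.29
grasp_force: 50.0
```

```bash
python3 goto.py new,0,.033,.035
```

```text
[ 0.5264 -0.1344  0.0361]
('new', 0.0, 0.033, 0.035) [0.  0.1 0. ] [0.0006 0.0003 0.0011]
```

>>> play_rows(plan=[0, 0, 0, 0, 0, 0, 0.4, 0, 0, 0, 0, 0, 0, 0.6, 0, 0, 0, 0, 0, 0, 0.6, 0, 0, 0, 0, 0, 0, 0.6, 0, 0, 0, 0, 0, -0.02, 0.6, 0, 0, 0, 0, 0, -0.07, 0.6, 0, 0, 0, 0, 0, -0.12, 0.6, 0, 0, 0, 0, 0, -0.12, 0.6, 0, 0, 0, 0, 0, -0.12, 0.6])

```text
clock: 22.32
position: [0.5256, -0.1343, 0.1548]
ee_rot: [-0.045, 0.999, 0.0, -0.0]
ft_force: [0.3, 0.3, -0.7]
grip_width: 0.604
grasp_force: 0.0
```

```bash
python3 goto.py old,-.015,-.099,.154 old,-.015,-.099,.034
```

```text
[ 0.5256 -0.1343  0.1548]
('old', -0.015, -0.099, 0.154) [ 0.  -0.  -0.8] [0.0081 0.2209 0.0008]
('old', -0.015, -0.099, 0.034) [ 0.  -0.  -0.8] [0.0081 0.2209 0.1208]
```

>>> play_rows(plan=[0, 0, 0, 0, 0.02, 0, 0.6, 0, 0, -0.2, 0.002, 0.07, 0, 0.6, 0, 0, -0.4, 0.004, 0.125, 0, 0.6, 0, 0, -0.6, 0.006, 0.175, 0, 0.6, 0, 0, -0.8, 0.008, 0.21, 0, 0.6, 0, 0, -0.8, 0.008, 0.219, 0, 0.6, 0, 0, -0.8, 0.008, 0.219, 0.01, 0.6, 0, 0, -0.8, 0.008, 0.219, 0.04, 0.6, 0, 0, -0.8, 0.008, 0.219, 0.075, 0.6, 0, 0, -0.8, 0.008, 0.219, 0.1, 0.6, 0, 0, -0.8, 0.008, 0.219, 0.112, 0.6, 0, 0, -0.8, 0.008, 0.219, 0.118, 0.6, 0, 0, -0.8, 0.008, 0.219, 0.121, 0.6, 0, 0, -0.8, 0.008, 0.219, 0.121, 0.6])

```text
clock: 24.08
position: [0.4984, 0.0829, 0.0347]
ee_rot: [-0.052, 0.999, 0.0, 0.0]
ft_force: [-0.1, -0.3, 0.6]
grip_width: 0.598
grasp_force: 0.0
```

>>> play_rows(plan=[0, 0, 0, 0, 0, 0, 0.4, 0, 0, 0, 0, 0, 0, 0.25, 0, 0, 0, 0, 0, 0, 0.15, 0, 0, 0, 0, 0, 0, 0.1, 0, 0, 0, 0, 0, 0, 0.1, 0, 0, 0, 0, 0, 0, 0.1, 0, 0, 0, 0, 0, -0.005, 0.1, 0, 0, 0, 0, 0, -0.015, 0.1, 0, 0, 0, 0, 0, -0.03, 0.1, 0, 0, 0, 0, 0, -0.03, 0.1])

```text
clock: 25.32
position: [0.499, 0.0832, 0.0659]
ee_rot: [-0.052, 0.999, 0.001, 0.001]
ft_force: [-0.5, 0.6, -0.6]
grip_width: 0.172
grasp_force: 48.7
```

```bash
python3 - <<'E'
from h import *
a=viewer.camera('side')[80:350,130:420,::-1]; cv2.imwrite('pics/p3.png',cv2.resize(a,None,fx=2.2,fy=2.2))
o=status.get_obs(); print(o['torque'],o['ft_force'],o['grip_width'])
E
python3 goto.py new,-.015,.099,.154 new,-.015,.099,.034
```

```text
[-0.02244682 -0.00492152 -0.00395787] [ 0.73279713  0.60192715 -0.44849211] 0.1701945729590172
[0.4986 0.0831 0.0651]
('new', -0.015, 0.099, 0.154) [0.  0.1 0.8] [ 0.0096 -0.1526 -0.089 ]
('new', -0.015, 0.099, 0.034) [0.  0.1 0.8] [ 0.0098 -0.1527  0.031 ]
```

View pics/p3.png

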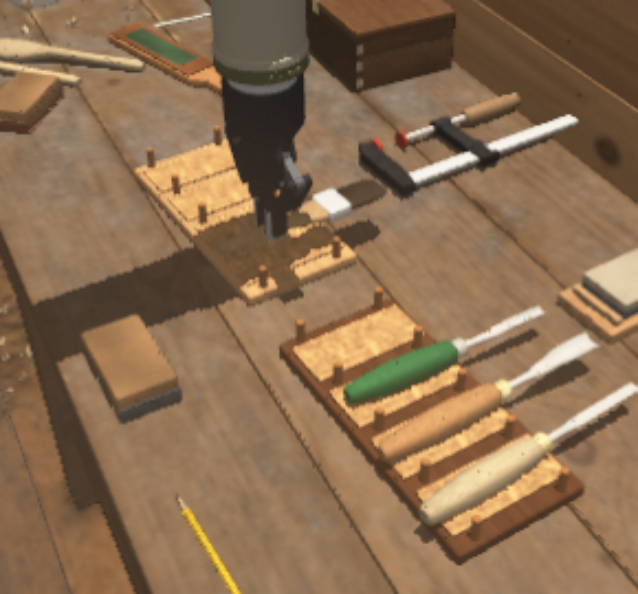

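The brush is lifted and held level, and the other three lie in place. Carrying it to new y = +0.099.

>>> play_rows(plan=[0, 0, 0, 0, 0, -0.02, 0.1, 0, 0, 0, 0, 0, -0.06, 0.1, 0, 0, 0, 0, 0, -0.08, 0.1, 0, 0, 0.1, 0.001, -0.02, -0.08, 0.1, 0, 0, 0.3, 0.003, -0.06, -0.08, 0.1, 0, 0, 0.6, 0.006, -0.105, -0.08, 0.1, 0, 0, 0.8, 0.01, -0.14, -0.08, 0.1, 0, 0, 0.8, 0.01, -0.153, -0.08, 0.1, 0, 0, 0.8, 0.01, -0.153, -0.08, 0.1, 0, 0, 0.8, 0.01, -0.153, -0.06, 0.1, 0, 0, 0.8, 0.01, -0.153, -0.025, 0.1, 0, 0, 0.8, 0.01, -0.153, 0.005, 0.1, 0, 0, 0.8, 0.01, -0.153, 0.018, 0.1, 0, 0, 0.8, 0.01, -0.153, 0.025, 0.1, 0, 0, 0.8, 0.01, -0.153, 0.029, 0.1, 0, 0, 0.8, 0.01, -0.153, 0.03, 0.1, 0, 0, 0.8, 0.01, -0.153, 0.03, 0.1])

```text
clock: 27.5
position: [0.5046, -0.0702, 0.0349]
ee_rot: [-0.045, 0.999, 0.0, 0.001]
ft_force: [-0.1, 0.2, 0.6]
grip_width: 0.173
grasp_force: 48.8
```

```bash
python3 goto.py new,-.015,.099,.034
```

```text
[ 0.5046 -0.0702  0.0349]
('new', -0.015, 0.099, 0.034) [0.  0.1 0. ] [-0.0003  0.0004  0.0009]
```

Release, rise and back away to the left so the cameras have a clear view.

>>> play_rows(plan=[0, 0, 0, 0, 0, 0, 0.3, 0, 0, 0, 0, 0, 0, 0.45, 0, 0, 0, 0, 0, 0, 0.55, 0, 0, 0, 0, 0, 0, 0.55, 0, 0, 0, 0, 0, -0.02, 0.55, 0, 0, 0, 0, 0, -0.07, 0.55, 0, 0, 0, 0, 0, -0.13, 0.55, 0, 0, 0, 0, 0.05, -0.18, 0.55, 0, 0, 0, 0, 0.1, -0.2, 0.55, 0, 0, 0, 0, 0.15, -0.2, 0.55, 0, 0, 0, 0, 0.2, -0.2, 0.55, 0, 0, 0, 0, 0.25, -0.2, 0.55, 0, 0, 0, 0, 0.3, -0.2, 0.55, 0, 0, 0, 0, 0.3, -0.2, 0.55, 0, 0, 0, 0, 0.3, -0.2, 0.55, 0, 0, 0, 0, 0.3, -0.2, 0.55])

```text
clock: 29.5
position: [0.4773, 0.2271, 0.2344]
ee_rot: [-0.044, 0.999, -0.0, 0.0]
ft_force: [0.1, 0.4, 0.0]
grip_width: 0.548
grasp_force: 0.0
```

```bash
python3 - <<'E'
from goto import *
m=viewer.camera_model('top'); im=viewer.camera('top')[:,:,::-1].copy()
im=im[:260,290:440]; s=4
im=cv2.resize(im[120:],None,fx=s,fy=s,interpolation=cv2.INTER_CUBIC)
f=lambda X:tuple(((proj(m,[X])[0]-[290,120])*s+s/2).astype(int).tolist())
for y in(.099,.033,-.033,-.099):
    cv2.line(im,f(goal('new',-.06,y,.03)[0]),f(goal('new',.17,y,.03)[0]),(0,0,255),1)
    x=.02 if y>.09 else .05
    cv2.circle(im,f(goal('new',x,y,.03)[0]),4,(255,0,0),1)
cv2.imwrite('pics/f.png',im)
E
```

```text
(no output)
```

View pics/f.png

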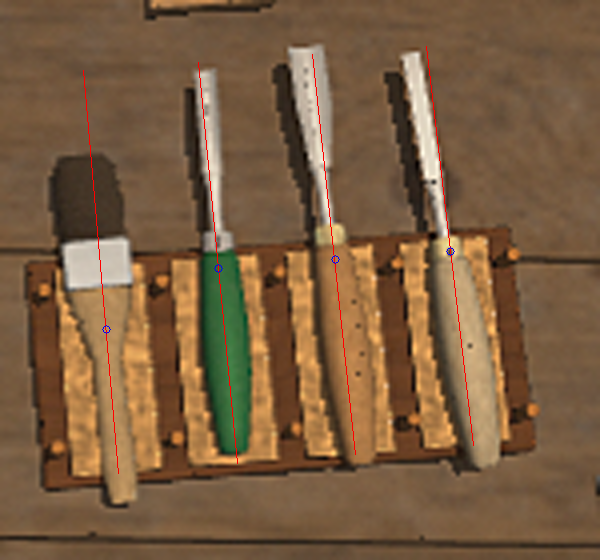

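In the final view all four tools lie on their pads between the dowels. Their axes follow the target lines; the chisel is about 0.05 rad off, well inside 0.2. Their middles sit on the target origins to within about 5 mm, and the arm is clear.

```bash
python3 -c "
from workcell import manip
print(manip.hand_in())"
```

```text
the job is handed in; nothing more can be done
None
```

All four tools are on the dark rack in reverse order, laid down without a drop, straight and released, and the job is handed in at about 30 s of the 147 s allowed; no verdict came back.

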